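# Free the cutter's angle fence and set it square

## Task

The angle fence of the board cutter is clamped at a slant. Roll a fingertip along the knurled rim of the clamp nut on its pivot to loosen it (anticlockwise from above) by two full turns, counting them, and only then push the fence round until it rests against its square stop; leave the nut two turns slack. Only touch and push, without force: do not take the nut between the fingers, and leave the loose things around the work where they are.

Things in the scene. Friction and masses are not known exactly. Their poses are not given: they have to be found in the camera images.
- cutter: Guillotine cutter for cladding boards, screwed to the bench, immovable: grey bed 280 mm (its x) by 440 mm (its y), flat top at z = 30 mm. Origin: centre of its underside, on the bench; at yaw 0 its x points away from the robot and its y to the robot's left. The clamp nut and fence pivot share the vertical axis at x = 60, y = -60 mm
- blade_beam (a point): middle of the top of the cutter's blade beam, lowered and latched, not to be moved: 24 mm wide, along the cutter's x at y = -185 mm, top 86 mm above the bench (pivot lugs to 91 mm, handle to 97 mm), from x = 138 mm to the handle's end at x = -226 mm
- square_stop (a point): middle of the top of the square stop, a small dark fixed block on the bed, 18 x 30 x 20 mm high, at x = 81, y = 125 mm in the cutter's frame; the fence's back rests on it when square
- nut (a joint): turn of the clamp nut in rad: 0 at the start (clamped), grows anticlockwise seen from above (loosening), 6.283 a full turn. It rises 2 mm a turn. Disc springs under it grip the fence, ever less, until about 1.5 turns are undone. Turning takes up to 0.08 N m (under 3 N at the rim); it stays where left, can be turned back, and does not come off (end of travel at 3.5 turns)
- nut_top (a point): centre of the nut's top, on the vertical axis (z = 79 mm when clamped). Round steel nut, knurled rim: 24 upright ribs, 60 mm diameter over them (56 mm between them); the ribs span from 22 to 3 mm below this point. Under the nut are only a 22 mm neck, a washer and the 58 mm round hub of the fence; the fence bar's top, the highest part there, lies 29 mm below this point
- nut_mark (a point): outer end of the black index line on the nut's top face, 27.5 mm from the axis and 1.5 mm below nut_top; it goes round with the nut, so turns can be counted by it
- fence (a joint): angle of the fence in rad: 0 square to the blade, resting against the square stop; grows as the free end swings towards the robot (anticlockwise from above). Starts at 0.35 to 0.75. Clamped, it resists a firm push; once unclamped it needs about 0.25 N m to swing (2 N at 130 mm from the pivot) and stays where it is left
- fence_pivot (a point): fence pivot, on the nut's axis, at the top of the fence's hub (z = 44.5 mm)
- fence_end (a point): middle of the top edge of the fence's free end, 230 mm from the pivot, at z = 50 mm. The fence is a straight aluminium bar 20 mm thick, standing on the bed from z = 31 to 50 mm, on the line from fence_pivot to this point, from 25 mm to 230 mm out from the pivot. At square it lies along the cutter's y
- tape_measure: bystander: black tape measure 62 x 34 x 56 mm standing loose on the bed's near left corner; origin: centre of its underside
- screw_box: bystander: cardboard box of screws 70 x 110 x 55 mm, loose on the bench beyond the cutter; origin: centre of its underside
- pipe_bend: bystander: brown downpipe offset bend, 240 mm long, 76 mm thick, loose on the bench to the left of the cutter; origin: underside of its middle
- board_offcut: bystander: offcut of board 170 x 75 x 14 mm lying loose on the bench to the right of the cutter; origin: centre of its underside

How it is judged:
By the outcome, as a careful person would: the job done as asked, in the order asked, and still so for the second after the job is handed in, with the robot touching nothing.
It also fails if it takes over 72 s, if anything falls off the work surface, if the arm or the gripper's body presses on something with over 40 N, if the wrist force passes 120 N, or if a joint passes its speed limit or range.

## Robot

A 6-joint arm with a two-finger parallel gripper is mounted at the origin on the work surface. World frame = base frame: x ahead of the robot, y to its left, z up, the work surface at z = 0. Lengths are in m, angles in rad, forces in N, time in s.
With the tool pointing down it reaches from about 0.3 to 0.825 m from the base axis. Payload 5.4 kg.
Tool frame: the origin (TCP) lies at the very end of the fingers, on their centre line; the grasp point (between the pads) lies 19 mm behind it; z points along the fingers, y is the line along which they close (so a half turn about z gives the same grasp; the last joint's range is limited). The gripper opens to 92 mm and grips with 3 to 60 N. Pads are 20 mm wide; open, the fingers measure 128 mm over their backs; the gripper's body (75 mm by 189 mm) begins 69 mm behind the grasp point.
Start: joints at [0.912, 0.158, 1.597, -0, 1.386, -0.21], TCP at [0.249, 0.518, 0.215] pointing down, gripper open.
Joint ranges: [-2.91, 2.91], [-0.94, 2.29], [0.18, 2.7], [-1.29, 4.43], [0.17, 2.64], [-3, 3]. Speed limits (rad/s): [2.57, 2.57, 3.14, 3.14, 3.14, 3.14].

## Interface

Orientations are given as a rotation vector (axis times angle).
In Python, from workcell import bot gives the robot as it stands. Calls block until the motion is done:
- bot.goto(position, orientation): joint-space move of the TCP to a pose.
- bot.line_to(position, rot=None, max_speed=0.15): straight line of the TCP; rot=None keeps the orientation; max_speed is the mean speed in m/s.
- bot.set_joints(angles): joint-space move.
- bot.set_gripper(opening, newtons=None): opening from 0.0 (shut) to 1.0 (fully open); newtons is the grip in N (None keeps the last); returns when the fingers have stopped.
- bot.hold(seconds).
- bot.inverse_kinematics(position, orientation): joint angles nearest the present ones, or None.
- bot.read_camera(name): name is "scene" or "top" or "wrist"; returns a dict with "pixels" (420x560x3 uint8, blue, green, red), "fx", "fy", "cx", "cy" (pixels), "R" (3x3) and "t" (3): a world point X has camera coordinates R X + t. Camera axes: x right, y down, z forward; pixel columns grow to the right and rows downward; lengths in m; the calibration is good to about 2 mm. A picture is of the moment at which its call begins. There is no depth.
A pose or a line that the arm cannot do raises bot.MotionError and nothing moves.
- bot.job_done(): hands the job in; it is judged then, once.
Readings, each from a call of its own:
- bot.current_clock(): time.
- bot.current_joints(): joint angles.
- bot.current_joint_vel(): joint speeds.
- bot.current_effort(): joint torques, N m.
- bot.current_ee_pos(): TCP position.
- bot.current_tool_rot(): TCP orientation.
- bot.current_contact_force(): force on the tool from outside, world axes, zero at the start.
- bot.current_ft_torque(): the same for the moment, N m.
- bot.current_opening(): opening from 0.0 (shut) to 1.0 (fully open).
- bot.current_grip_force(): force on a finger pad.
Only numpy, scipy, OpenCV 4.12 (cv2) and the standard library are available. Lean on these libraries where they do the work, as an engineer would, in place of code of your own. Each camera call takes 0.05 s, during which the arm holds its last target. There are 200 camera calls.

## Working session

There is one attempt and no reset: what is moved stays moved. The work goes in short steps, each a Python script; the robot and the scene stay as the last script left them, time stands still between calls to the robot, and variables do not carry over. Pictures are saved under pics/ and viewed, at most 10 in all, crops included, and the job is handed in when it is done.

```bash
mkdir -p pics; ls; python3 - <<'E'
from workcell import bot
import cv2,pickle
d={}
for n in("scene","top"):
    c=bot.read_camera(n);d[n]=c
    cv2.imwrite(f"pics/{n}0.png",c["pixels"]);print(n,c["fx"],c["cx"],c["cy"],c["R"],c["t"])
pickle.dump(d,open("cam0.pkl","wb"))
print(bot.current_clock(),bot.current_tool_rot(),bot.current_opening())
E
```

```text
pics
scene 419.7707850327171 282.8710834182721 209.81358409218012 [[ 0.53526447  0.84468347  0.00133206]
 [ 0.69825314 -0.44158504 -0.56342275]
 [-0.47532567  0.3025103  -0.82616768]] [-0.36357446 -0.31776867  1.34138636]
top 461.0967739512098 270.21635733819824 212.14550638747218 [[-0.01470573 -0.99982992  0.01112947]
 [-0.98760416  0.01278448 -0.15644356]
 [ 0.15627467 -0.01329213 -0.98762419]] [0.0496197  0.59583235 1.08427935]
0.1 [-6.98918457e-01 -3.06215298e+00  2.40228726e-03] 1.001490249579589
```

View pics/scene0.png

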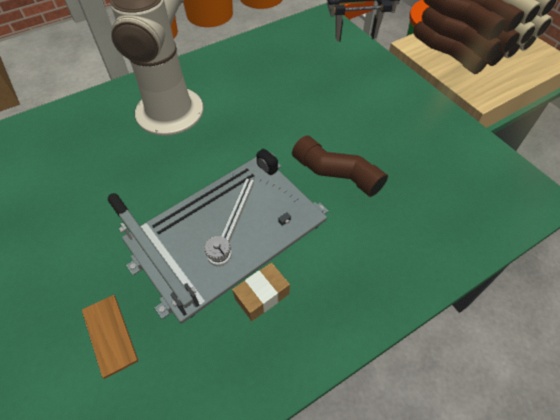

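View pics/top0.png

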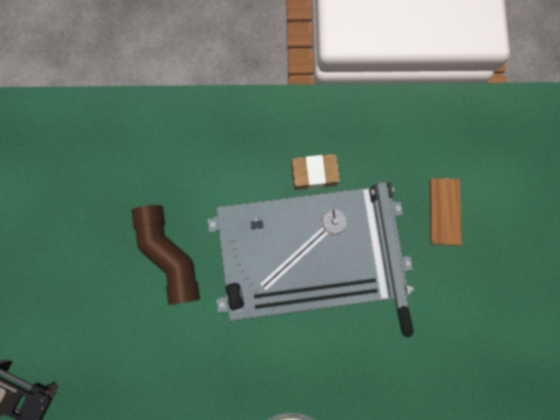

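Top view: nut at about (335,221), fence end (265,287), stop (257,224), tape (235,296). I'll enlarge the crop for precise pixels.

```bash
cat > h.py <<'E'
import numpy as np,cv2
def ray(c,u,v,z):
    d=np.array([(u-c["cx"])/c["fx"],(v-c["cy"])/c["fy"],1.]);R=np.array(c["R"]);t=np.array(c["t"])
    o=-R.T@t;d=R.T@d
    return o+d*(z-o[2])/d[2]
def proj(c,X):
    p=np.array(c["R"])@np.array(X)+np.array(c["t"]);return np.array([p[0]/p[2]*c["fx"]+c["cx"],p[1]/p[2]*c["fy"]+c["cy"]])
E
python3 - <<'E'
import pickle,cv2
from h import *
d=pickle.load(open("cam0.pkl","rb"));c=d["top"]
cv2.imwrite("pics/top0c.png",cv2.resize(c["pixels"][180:330,210:410],None,fx=4,fy=4,interpolation=cv2.INTER_CUBIC))
for n,u,v,z in(("nut",335,221,.079),("fend",265,287,.05),("stop",257,224,.05)):print(n,ray(c,u,v,z))
print(ray(d["scene"],217,243,.079))
E
```

```text
nut [ 0.56802702 -0.11193237  0.079     ]
fend [0.41545902 0.05650989 0.05      ]
stop [0.56712674 0.07402402 0.05      ]
[ 0.56169877 -0.10709172  0.079     ]
```

View pics/top0c.png

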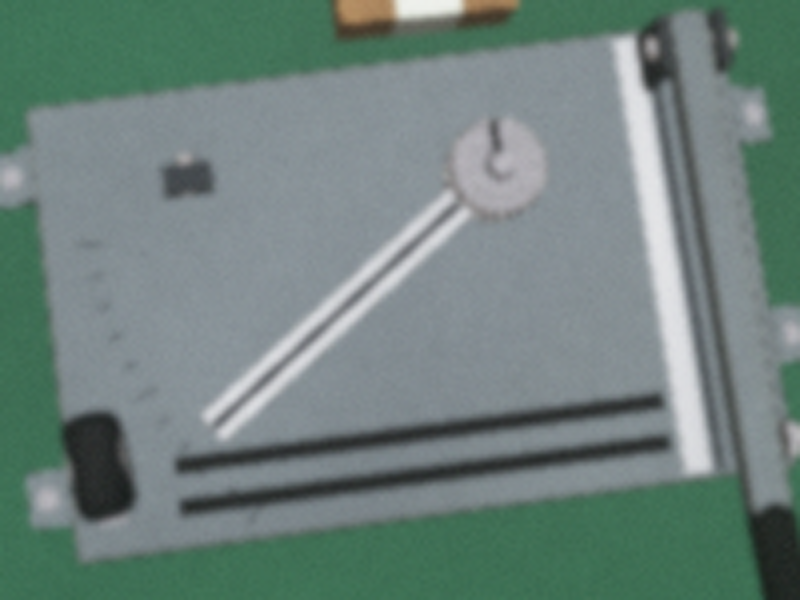

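The crop puts the nut centre at about full-image (334.8,220.7), with the mark pointing far (+x). The fence end's top edge is at about (263.8,286.8) and the stop at about (257,224). Next I fit the cutter pose.

```bash
python3 - <<'E'
import pickle
from h import *
from scipy.optimize import least_squares
d=pickle.load(open("cam0.pkl","rb"));c=d["top"]
f=lambda a,b:(210+(a+.5)/4-.5,180+(b+.5)/4-.5)
obs=[((60,-60,79),f(499,162)),((140,220,30),f(30,110)),((-140,220,30),f(80,560)),((81,125,50),f(189,176))]
def W(p,X):
    x,y,z=np.array(X)/1e3;s,k=np.sin(p[2]),np.cos(p[2]);return [p[0]+k*x-s*y,p[1]+s*x+k*y,z]
r=least_squares(lambda p:np.ravel([proj(c,W(p,X))-np.array(o) for X,o in obs]),[.5,-.05,0])
p=r.x;print(p,r.fun.round(1))
n=np.array(W(p,(60,-60,79)));print("nut fit",n,"direct",ray(c,*f(499,162),.079))
e=ray(c,*f(215,427),.05);v=(e-n)[:2];print("end",e,np.hypot(*v),"fence",np.arctan2(v[1],v[0])-np.pi/2-p[2])
m=ray(c,*f(494,121),.0775);print("mark",m-n, np.hypot(*(m-n)[:2]))
print("scene pred nut",proj(d["scene"],n))
s=d["scene"]["pixels"];u,v=np.round(proj(d["scene"],n)).astype(int)
from workcell import bot
for yaw in(-1,0,1.5,3.3):
  R=np.array([[np.cos(yaw),np.sin(yaw),0],[np.sin(yaw),-np.cos(yaw),0],[0,0,-1]])
  q=bot.inverse_kinematics(n+np.array([.08*np.cos(yaw),.08*np.sin(yaw),.0]),cv2.Rodrigues(R)[0].ravel());print(yaw,q)
a=cv2.resize(s[v-35:v+40,u-50:u+50],None,fx=6,fy=6,interpolation=cv2.INTER_CUBIC)
cv2.circle(a,(300,210),4,(0,0,255),-1);cv2.imwrite("pics/scn.png",a)
E
```

```text
[ 0.50295149 -0.05968419  0.11977353] [ 0.7  0.2 -0.9 -0.9  0.1  0.7  0.1 -0.2]
nut fit [ 0.56969087 -0.1120851   0.079     ] direct [ 0.57014674 -0.1105205   0.079     ]
end [0.4169868  0.06036422 0.05      ] 0.23034170746389468 fence 0.6049731804813161
mark [ 0.02543229  0.00342307 -0.0015    ] 0.025661617736794737
scene pred nut [216.66593416 246.54565225]
-1 [-4.73615994e-01  4.47717278e-01  1.51984519e+00 -4.44089210e-16
  1.17403019e+00  2.09718033e+00]
0 [-3.53719426e-01  4.96075042e-01  1.45315793e+00 -4.44089210e-16
  1.19235969e+00  1.21707690e+00]
1.5 [-2.65654684e-01  3.02355774e-01  1.71034112e+00 -4.44089210e-16
  1.12889576e+00 -1.94858357e-01]
3.3 [-4.87963486e-01  1.34394357e-01  1.90983701e+00 -4.44089210e-16
  1.09736129e+00 -2.21716716e+00]
```

View pics/scn.png

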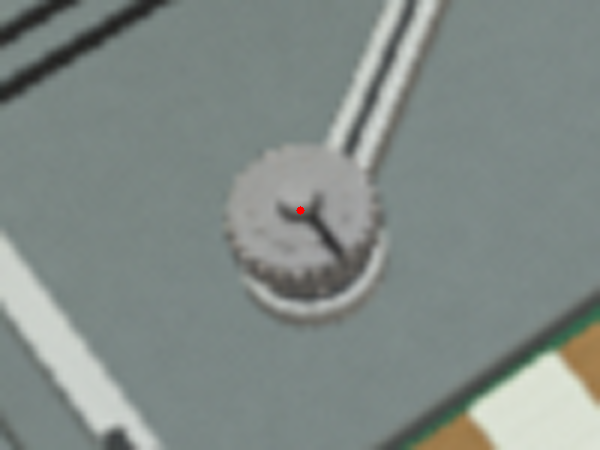

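The red dot falls within 1 px of the nut's centre in the scene view, so the two cameras agree. Next I approach with the fingers shut and press on the rim gently.

```bash
cat >> h.py <<'E'
from workcell import bot
N=np.array([.5698,-.1112])
def rv(yaw):
    return cv2.Rodrigues(np.array([[np.cos(yaw),np.sin(yaw),0],[np.sin(yaw),-np.cos(yaw),0],[0,0,-1]]))[0].ravel()
def joints(P,yaw):
    q=np.array(bot.inverse_kinematics(P,rv(yaw)),float)
    q[5]=q[0]+np.pi/2-yaw        # chosen winding of the last joint
    assert abs(q[5])<2.95,q
    return q
def at(th,r,z): return [N[0]+r*np.cos(th),N[1]+r*np.sin(th),z]
def radial(th):
    F=np.array(bot.current_contact_force());u=np.array([np.cos(th),np.sin(th)])
    return F[:2]@u, F[1]*u[0]-F[0]*u[1], F[2]     # outward, anticlockwise tangential, z
def seek(th,z,r,target=6.,step=.001,rmin=.034):
    while r>rmin:
        bot.line_to(at(th,r,z),rv(th),.03)
        f=radial(th)
        if f[0]>target: break
        r-=step
    return r,f
E
python3 - <<'E'
from h import *
bot.set_gripper(0.0,10)
th=-1.0
bot.set_joints(joints(at(th,.06,.15),th))
bot.line_to(at(th,.055,.066),rv(th),.1)
print(bot.current_clock(),bot.current_ee_pos(),radial(th),bot.current_opening())
r=.046
bot.line_to(at(th,r,.066),rv(th),.05)
while r>.034:
    bot.line_to(at(th,r,.066),rv(th),.02); f=radial(th); print(round(r,4),np.round(f,2),np.round(np.hypot(*(np.array(bot.current_ee_pos())[:2]-N)),4))
    if f[0]>6: break
    r-=.001
print(bot.current_clock())
E
```

```text
5.1417 [ 0.60017581 -0.15778771  0.06683983] (np.float64(0.32232375560664556), np.float64(0.24985798688422728), np.float64(-0.36127788549179085)) 0.008719828835201504
0.046 [0.31 0.4  0.04] 0.0461
0.045 [-0.37 -0.19 -0.78] 0.045
0.044 [0.1  0.15 0.38] 0.0439
0.043 [0.25 0.4  0.09] 0.0429
0.042 [0.13 0.02 0.08] 0.0419
0.041 [ 0.1   0.1  -0.47] 0.0409
0.04 [0.46 0.28 0.16] 0.04
0.039 [-0.52  0.    0.46] 0.0389
0.038 [ 0.64 -0.53 -0.33] 0.0383
0.037 [ 5.23  0.15 -1.02] 0.038
0.036 [ 7.9  -0.75 -3.49] 0.0378
8.225
```

```bash
cat >> h.py <<'E'
def stroke(th,thend,r,z,target=9.,dth=np.radians(8),log=4):
    i=0
    while th<thend-1e-6:
        th=min(th+dth,thend)
        bot.line_to(at(th,r,z),rv(th),.045)
        f=radial(th)
        r+=np.clip((f[0]-target)*.00015,-.0008,.0008); r=np.clip(r,.032,.043)
        if f[0]>22: r+=.001
        i+=1
        if i%log==0: print(round(np.degrees(th)),round(r,4),np.round(f,1),np.round(np.hypot(*(np.array(bot.current_ee_pos())[:2]-N)),4))
    return th,r
def shot(name,look=("top",)):
    for n in look:
        c=bot.read_camera(n);u,v=np.round(proj(c,[*N,.081])).astype(int)
        cv2.imwrite(f"pics/{name}_{n}.png",cv2.resize(c["pixels"][v-40:v+40,u-50:u+50],None,fx=6,fy=6,interpolation=cv2.INTER_CUBIC))
E
python3 - <<'E'
from h import *
th,r=stroke(-1.0,-1.0+np.radians(72),.0357,.066,log=1)
print(bot.current_clock())
shot("s1",("top","scene"))
E
```

```text
-49 0.0355 [ 7.6  0.8 -3.9] 0.0374
-41 0.0352 [ 7.3  0.6 -3.6] 0.0371
-33 0.0349 [ 6.9  1.4 -2.4] 0.0368
-25 0.0347 [ 7.6  1.3 -2.9] 0.0366
-17 0.0345 [ 7.2  0.3 -2.3] 0.0364
-9 0.0341 [ 6.5  0.1 -2.8] 0.0362
-1 0.034 [ 8.2  0.3 -2.5] 0.0361
7 0.0337 [ 7.5  0.2 -2. ] 0.0361
15 0.0336 [ 8.1  0.4 -2.4] 0.0361
10.85
```

```bash
python3 -c "
import cv2,numpy as np
cv2.imwrite('pics/s1.png',cv2.resize(np.hstack([cv2.imread('pics/s1_top.png'),cv2.imread('pics/s1_scene.png')]),(800,320)))"
```

```text
(no output)
```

View pics/s1.png

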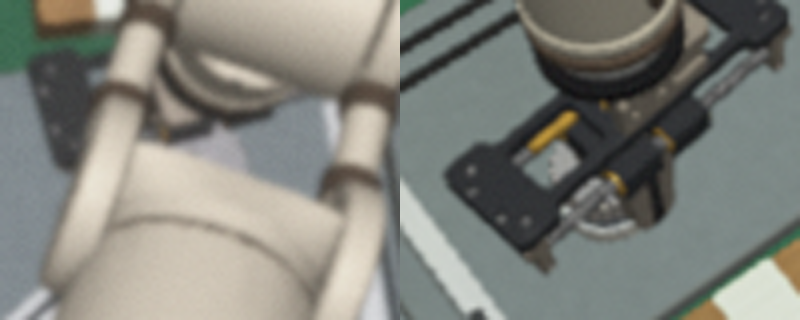

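Both views of the mark are blocked by the arm here, so I try the wrist camera.

```bash
python3 - <<'E'
from h import *
c=bot.read_camera("wrist");cv2.imwrite("pics/w1.png",c["pixels"]);print(proj(c,[*N,.079]),-np.array(c["R"]).T@c["t"])
E
```

```text
[282.33140297 316.26526727] [ 0.68016026 -0.08087746  0.23746937]
```

View pics/w1.png

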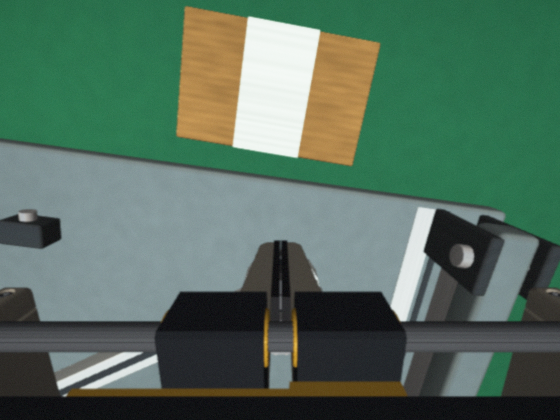

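The wrist camera sits on the tool's +x side. If I press with the +x face instead, it will look straight at the nut top and its mark. I back off, switch sides, and measure the mark by rectifying the nut's top face.

```bash
cat >> h.py <<'E'
O=np.pi   # +x face inward: yaw = th+pi
def go(th,r,z,v=.1): bot.line_to(at(th,r,z),rv(th+O),v)
def rect(c,ctr,z):
    X,Y=np.meshgrid(np.linspace(.035,-.035,281),np.linspace(.035,-.035,281)) # columns: y decreasing, rows: x decreasing
    P=np.stack([ctr[0]+Y,ctr[1]+X,np.full_like(X,z)],-1)@np.array(c["R"]).T+np.array(c["t"])
    u=(P[...,0]/P[...,2]*c["fx"]+c["cx"]).astype(np.float32);v=(P[...,1]/P[...,2]*c["fy"]+c["cy"]).astype(np.float32)
    return cv2.remap(c["pixels"],u,v,cv2.INTER_LINEAR)
def mark(c,ctr,z):
    g=rect(c,ctr,z).mean(2);a=np.radians(np.arange(0,360,1.));rr=np.arange(.014,.0255,.0005)
    s=np.array([g[np.round(140-rr*np.cos(t)*4000).astype(int),np.round(140-rr*np.sin(t)*4000).astype(int)].mean() for t in a])
    i=s.argmin();return i,round(s.min()),round(np.median(s))   # angle deg in world (from +x, anticlockwise)
E
python3 - <<'E'
from h import *
th0=np.radians(15)
bot.line_to(at(th0,.06,.066),None,.1)
bot.line_to(at(th0,.06,.13),None,.15)
th=np.radians(-235)
bot.set_joints(joints(at(th,.065,.11),th+O))
go(th,.048,.066,.12)
print(bot.current_clock(),bot.current_ee_pos())
c=bot.read_camera("wrist");print(mark(c,N,.0783))
cv2.imwrite("pics/w2.png",np.hstack([c["pixels"],cv2.resize(rect(c,N,.0783),(240,240)).repeat(1,0) if 0 else cv2.copyMakeBorder(cv2.resize(rect(c,N,.0783),(240,240)),0,180,0,0,0)]))
E
```

```text
13.6583 [ 0.54235148 -0.07193911  0.06599027]
(np.int64(83), 37, 179)
```

View pics/w2.png

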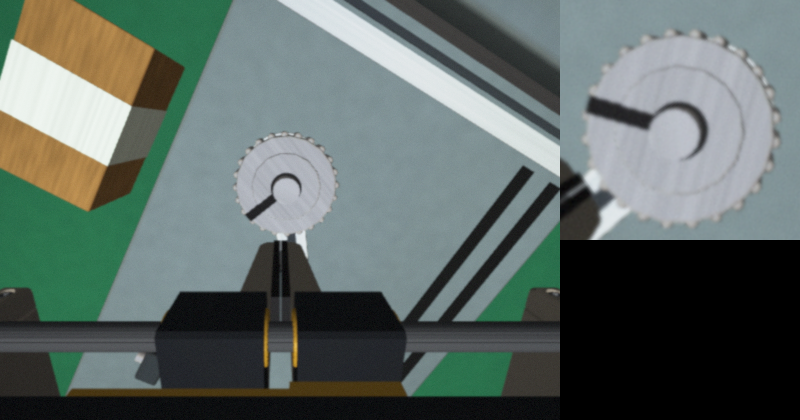

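The wrist view shows the nut clearly at (286,183), with the mark at about 80°, so the first stroke turned it about 73° without slip. The rectified inset puts the nut centre 2.3 mm nearer in x. I correct that and do the long stroke, counting by the camera.

```bash
sed -i 's/^N=.*/N=np.array([.5676,-.1114])/; s/rv(th),.03)/rv(th+O),.03)/; s/rv(th),.045)/rv(th+O),.05)/' h.py
sed -i 's/^        if i%log==0:.*/        if i%log==0: c=bot.read_camera("wrist");print(round(np.degrees(th)),round(r,4),np.round(f,1),mark(c,N,.0785),round(bot.current_clock(),1))/' h.py
python3 - <<'E'
from h import *
import pickle
d=pickle.load(open("cam0.pkl","rb"))
print("initial mark",mark(d["top"],[.5701,-.1105],.0777),mark(d["top"],[.5697,-.1121],.0777),mark(d["scene"],[.5697,-.1115],.0777))
th=np.radians(-235)
print(mark(bot.read_camera("wrist"),N,.0785))
go(th,.042,.066,.05)
r,f=seek(th,.066,.040);print(r,np.round(f,1))
th,r=stroke(th,np.radians(40),r,.066,log=5)
bot.line_to(at(th,.055,.066),None,.1)
c=bot.read_camera("wrist");print("end",mark(c,N,.079),bot.current_clock())
E
```

```text
initial mark (np.int64(6), 106, 173) (np.int64(11), 106, 173) (np.int64(9), 66, 157)
(np.int64(78), 36, 179)
0.038 [ 6.4 -0.7  5.8]
-195 0.0382 [11.  -0.4  7.8] (np.int64(119), 29, 170) 16.3
-155 0.0384 [10.2  0.2  3.9] (np.int64(157), 27, 176) 17.8
-115 0.0375 [7.7 0.2 1.2] (np.int64(200), 27, 184) 19.3
-75 0.0359 [ 6.4  0.4 -1.7] (np.int64(240), 26, 181) 20.8
-35 0.0349 [ 7.9 -0.6 -3.4] (np.int64(274), 28, 177) 22.3
5 0.0346 [ 9.2 -1.  -4. ] (np.int64(313), 37, 182) 23.8
40 0.0353 [11.  -1.6 -1.6] (np.int64(348), 41, 183) 25.3
end (np.int64(348), 42, 182) 25.6833
```

The mark followed the finger: it is now at 348°, against about 7° at the start, so 341° is undone. Next is stroke two.

```bash
sed -i 's/rv(th+O),.05)/rv(th+O),.065)/' h.py
cat > s.py <<'E'
import sys
from h import *
a,b=np.radians([float(x) for x in sys.argv[1:3]])
p=bot.current_ee_pos();bot.line_to([p[0],p[1],.1],None,.2)
bot.set_joints(joints(at(a,.055,.10),a+O))
go(a,.041,.067,.1)
r,f=seek(a,.067,.0395);print(r,np.round(f,1),bot.current_clock())
th,r=stroke(a,b,r,.067,log=7)
bot.line_to(at(th,.055,.067),None,.15)
c=bot.read_camera("wrist");print("end",mark(c,N,.081),bot.current_clock())
cv2.imwrite("pics/end%d.png"%float(sys.argv[2]),np.hstack([c["pixels"],cv2.copyMakeBorder(cv2.resize(rect(c,N,.081),(240,240)),0,180,0,0,0)]))
E
python3 s.py -235 40
```

```text
0.0385 [ 7.  -0.4  3.6] 30.9583
-179 0.0384 [ 8.8 -1.   7.4] (np.int64(47), 33, 172) 33.0
-123 0.0377 [ 7.5 -1.1  2. ] (np.int64(106), 32, 184) 35.1
-67 0.0355 [ 7.3 -1.1 -0.6] (np.int64(162), 31, 181) 37.2
-11 0.0341 [ 8.6 -1.  -4.5] (np.int64(213), 37, 182) 39.3
40 0.0349 [ 9.1 -2.1 -2.4] (np.int64(257), 43, 184) 41.4
end (np.int64(258), 41, 182) 41.7083
```

```bash
python3 s.py -70 41
```

```text
0.0375 [ 7.6 -0.4 -0.5] 44.8417
-14 0.0358 [ 7.8 -1.8 -2.3] (np.int64(312), 33, 181) 46.9
41 0.035 [ 9.3 -2.  -1.1] (np.int64(9), 40, 182) 49.0
end (np.int64(8), 42, 181) 49.3417
```

View pics/end41.png

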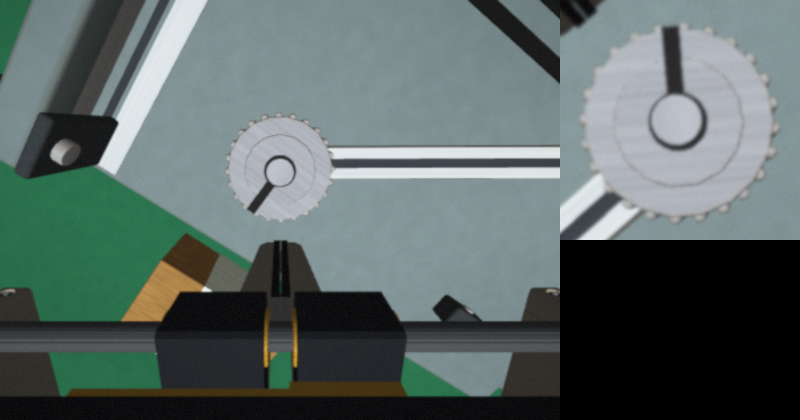

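The mark is back at about 7–8°, so exactly two turns are undone. Now I push the fence.

```bash
cat > f.py <<'E'
from h import *
SQ=np.pi/2+.1198; L=.14
def pose(a,d,z):
    p=SQ+a;u=np.array([np.cos(p),np.sin(p)]);n=np.array([-u[1],u[0]])
    return [*(N+L*u+d*n),z],p+np.pi/2,n
p=bot.current_ee_pos();bot.line_to([p[0],p[1],.11],None,.25)
P,y,n=pose(.605,.045,.09);bot.set_joints(joints(P,y))
P,y,n=pose(.605,.045,.038);bot.line_to(P,rv(y),.12)
print(bot.current_clock(),np.round(bot.current_contact_force(),1))
a=.605;d=.019
while a>-.09:
    P,y,n=pose(a,d,.038);bot.line_to(P,rv(y),.07 if a>.06 else .04)
    F=np.array(bot.current_contact_force())[:2]@n
    print(round(a,3),round(F,1),end="; ")
    if F>(12 if a>.15 else 7): break
    a-=.05 if a>.1 else .012
print(bot.current_clock(),bot.current_ee_pos())
E
python3 f.py
```

```text
50.975 [ 0.6 -0.2  0.4]
0.605 -0.0; 0.555 -0.0; 0.505 0.4; 0.455 -0.7; 0.405 0.2; 0.355 -0.8; 0.305 1.1; 0.255 -0.0; 0.205 0.0; 0.155 0.5; 0.105 0.1; 0.055 0.0; 0.043 0.2; 0.031 1.5; 0.019 0.4; 0.007 4.3; -0.005 10.7; 55.575 [0.53052875 0.02515534 0.03776389]
```

```bash
python3 - <<'E'
from h import *
n=np.array([-np.sin(np.pi/2+.12),0]);n=np.array([-np.cos(.12),-np.sin(.12)])
p=np.array(bot.current_ee_pos());p[:2]+=.04*n;bot.line_to(p,None,.15)
p[2]=.17;p[:2]+=.02*n;bot.line_to(p,None,.2)
bot.set_joints(np.array(bot.current_joints())+[.75,-.25,0,0,0,0])
c=bot.read_camera("top");print(bot.current_clock(),bot.current_ee_pos(),np.round(bot.current_contact_force(),1))
cv2.imwrite("pics/fin.png",cv2.resize(c["pixels"][180:330,210:410],None,fx=4,fy=4,interpolation=cv2.INTER_CUBIC))
E
```

```text
58.2417 [0.34787207 0.342304   0.2848526 ] [ 1.  -0.  -0.5]
```

View pics/fin.png

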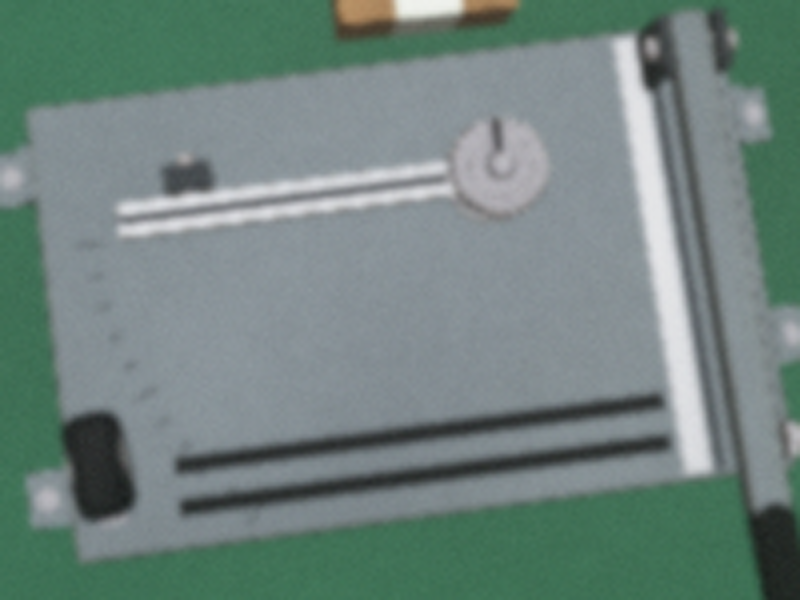

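The fence lies against the stop at (188,190), parallel to the bed edges. The nut mark is where it started, and nothing else in this view has moved.

```bash
python3 -c "
from workcell import bot
print(bot.job_done())"
```

```text
the job is handed in; nothing more can be done
None
```

The nut is loosened two full turns, counted by its mark, and the fence was then pushed round to rest on its square stop; I handed the job in at about 58 s of the 72 s allowed, with the arm clear and the loose things seen in the last picture unmoved.

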